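# Fit the lift spindle of a flask-heater lift unit

### The arm

A 7-joint arm with a two-finger parallel gripper is mounted at the origin on the work surface. World frame = base frame: x ahead of the robot, y to its left, z up, the work surface at z = 0. Lengths are in mm, angles in rad, forces in N, time in s.
With the tool pointing down it reaches from about 400 to 900 mm from the base axis. Payload 5.6 kg.
Tool frame: the origin (TCP) lies between the finger pads; the fingertips stand 11 mm ahead of it and the grasp point (between the pads) lies 8 mm behind it; z points along the fingers, y is the line along which they close (so a half turn about z gives the same grasp; the last joint's range is limited). The gripper opens to 92 mm and grips with 3 to 60 N. Pads are 20 mm wide; open, the fingers measure 128 mm over their backs; the gripper's body (75 mm by 189 mm) begins 69 mm behind the grasp point.
Start: joints at [-0.043, 0.468, -0.012, 1.603, 0.006, 1.071, -0.056], TCP at [650.008, -0.044, 194.392] pointing down, gripper open.
Joint ranges: [-2.53, 2.53], [-0.31, 2.02], [-1.57, 1.55], [0.28, 2.44], [-1.29, 4.43], [0.15, 1.84], [-2.92, 2.92]. Speed limits (rad/s): [2.57, 2.57, 3.14, 3.14, 3.14, 3.14, 3.14].

### API

Orientations are given as a unit quaternion [w, x, y, z].
In Python, from workcell import ctrl gives the robot as it stands.
- The arm moves only by the shell command python3 -m pendant 'ROWS' [FORCE]. ROWS is text: rows parted by semicolons, each of 5 numbers parted by spaces: the opening, from -1 (shut) to 1 (fully open), then the shift along the tool's x, y, z each as a share of 0.15 m, from -1 to 1, then the turn about the tool's z as a share of 30 degrees, from -1 to 1. A call has exactly 5 rows; each row is the pose to reach, as a shift and turn from the pose commanded when the call began, along the tool's axes at that moment; what a row does not reach only later rows make up. A row lasts 1/10 s, in which the tool goes at most 50 mm and 8.59 degrees, less where a joint would pass 70% of its speed; a pose out of reach is approached as far as the arm can. A call with a number of a shift or a turn outside -1 to 1 is refused whole. A call with a gripper value outside its range is refused whole. The fingers move at their own pace and stop on an object; FORCE is the grip in N (left out, the last holds). Time passes only in rows, so rows that repeat a pose let the fingers close, or fill a call up. It gives the time, the measured TCP pose, the force, the opening and the grip force at its end, in the units of the state.
- ctrl.state(): the state, without advancing time (a new reading comes with each control period).
- ctrl.camera(name): name is "scene" or "side" or "wrist"; returns the picture (480x640x3 uint8, red, green, blue); there is no depth.
- ctrl.camera_info(name): a dict with "fov_y" (degrees; the focal length in pixels is half the picture's height over the tangent of half this angle, whatever the lens; pixels are square), "cx", "cy" (the principal point, pixels), "cam_to_world" (4x4, takes a point from camera to world coordinates). Camera axes: x right, y down, z forward; pixel columns grow to the right and rows downward; lengths in mm; the calibration is good to about 2 mm. A picture is of the moment at which its call begins: read the wrist's pose just before it. camera_info takes no time and is no camera call; for the wrist camera it gives the pose at the moment of the call.
- ctrl.sign_off(): hands the job in; it is judged then, once.
The state is a dict: "time_s": time; "q": joint angles; "qvel": joint speeds; "effort": joint torques, N m; "tool_pos": TCP position; "ee_rot": TCP orientation; "force": force on the tool from outside, world axes, zero at the start; "torque": the same for the moment, N m; "finger_gap": finger opening in mm; "grasp_force": force on a finger pad.
Only numpy, scipy, OpenCV 4.12 (cv2) and the standard library are available. Lean on these libraries where they do the work, as an engineer would, in place of code of your own. Each camera call takes 0.05 s, during which the arm holds its last target. There are 200 camera calls.

### The job

Take the long hand spindle out of the rack and thread it straight down through both bearing plates of the heater-lift unit. Pressing only lightly, turn it until the blade at its tip finds the slot of the drive coupling below and drops in, then push it home until its flange sits flush on the upper plate, and let go. Do not force it against the unit, and leave the short spindle, the jar and the wrench alone.

Things in the scene. Friction and masses are not known exactly. Their poses are not given: they have to be found in the camera images.
- spindle_knob (a point): Centre of the long spindle's black bar knob (loose, 0.15 to 0.23 kg): 36 mm along its x, 20 mm along its y, 34 mm high; grip it across the 20 mm. z points up the shaft. Under the knob a round flange 30 mm across, 4 mm thick, its underside 29 mm below this point, then a steel shaft 14 mm in diameter. At the start it hangs upright by the flange in a 20 mm hole of the rack.
- spindle_tip (a point): Lower end of the long spindle, 113 mm below the flange's underside and 142 mm below the knob centre. The last 16 mm is a flat blade 12 mm wide along the spindle's x (the knob's long direction) and 5 mm thick along its y.
- flange (a point): Centre of the underside of the long spindle's flange, the face that must sit on the upper bearing plate. While the blade is not in the slot it stands 8 to 14 mm above the plate.
- unit: The heater-lift unit, fixed: white gear housing 150 x 130 mm, 30 mm high, two steel posts at y = +-53 mm (tops 1 mm above the upper plate) carrying two level aluminium bearing plates 60 x 130 x 12 mm, and a round heater plate on its -x side (72 mm across, centre 115 mm out, top 94 mm high). Origin on the table under the bearing holes; z up.
- upper_hole (a point): Centre of the bearing hole in the upper plate, at the plate's top face, 150 mm above the table. Hole 15.8 mm in diameter, right through, small chamfer. Axes as the unit's.
- lower_hole (a point): Centre of the identical bearing hole in the lower plate, at that plate's top face, 85 mm above the table, in line under the upper hole.
- coupling_top (a point): Nominal top centre of the drive coupling, a dark steel disc 42 mm across under the holes, 48 mm above the table; the true top is up to 3 mm higher or lower. In it a slot 15.5 x 6.8 mm, 16 mm deep, centred; this point's axes are the unit's, not the slot's: the slot's length lies anywhere within 60 degrees either side of the unit's x. It turns stiffly (0.12 Nm): pressed hard, it turns along.
- rack: Steel rack, fixed: a level plate 70 x 190 mm, its top 125 mm above the table, with two 20 mm holes at y = +-55 mm from its origin (under its centre, on the table), open between the plate and its base. The long spindle hangs in one hole and the short one in the other.
- spare_knob (a point): Knob centre of the short spindle (shaft only 60 mm below its flange, otherwise the same), which hangs in the other hole and must stay there.
- jar_mid (a point): Middle of an amber glass jar, 56 mm across and 85 mm high, standing on the table; leave it alone.
- wrench: Steel wrench, 150 mm long, lying on the table; leave it alone.
Mind the look-alikes: they are no part of the job. Leave any yellow look-alike of the part that bears spindle_knob alone.

How it is judged (in metres and radians):
On the way, in this order (a step that is already met when the one before it is completed fails the run):
1. the tip has passed down through the upper bearing plate (z of spindle_tip in the frame of upper_hole below -0.015 m and horizontal distance between spindle_tip and upper_hole below 0.006 m and angle between spindle_tip's own z axis and vertical below 0.15 rad), for 0.1 s.
2. the tip has passed down through the lower bearing plate (z of spindle_tip in the frame of lower_hole below -0.014 m and horizontal distance between spindle_tip and lower_hole below 0.006 m), for 0.1 s.
At the end, for the whole second after the job is handed in: The long spindle stands through both bearing holes with its blade in the coupling: flange underside within 2.5 mm of the upper plate's top, within 4 mm of the hole's centre, tip within 6 mm of the holes' line, shaft within 0.05 rad of the bore, at rest and released (z of flange in the frame of upper_hole below 0.0025 m and horizontal distance between flange and upper_hole below 0.004 m and horizontal distance between spindle_tip and lower_hole below 0.006 m and angle between the z axis of flange and the z axis of upper_hole, either way round below 0.05 rad and linear speed of spindle below 0.01 m/s); the robot touches nothing.
It fails at once if the spindle is forced against the lift unit (more than 30 N) (contact force between spindle and unit above 30 N).
It fails at once if the short spindle is disturbed (moved more than 20 mm) (distance of spare_knob from where it was at the start of the episode above 0.02 m).
It fails at once if the jar is disturbed (moved more than 30 mm) (distance of jar_mid from where it was at the start of the episode above 0.03 m).
It fails at once if the wrench is disturbed (moved more than 30 mm) (distance of wrench from where it was at the start of the episode above 0.03 m).
It also fails if it takes over 72 s, if anything falls off the work surface, if the arm or the gripper's body presses on something with over 40 N, if the wrist force passes 120 N, or if a joint passes its speed limit or range.

## Working session

There is one attempt and no reset: what is moved stays moved. The work goes in short steps, Python scripts to look and compute and a shell command to move; the robot and the scene stay as the last step left them, time stands still between calls to the robot, and variables do not carry over. Pictures are saved under pics/ and viewed, at most 10 in all, crops included, and the job is handed in when it is done.

```bash
mkdir -p pics; ls
python3 - <<'E'
from workcell import ctrl
import cv2
print(ctrl.state())
for n in("scene","side","wrist"):
    i=ctrl.camera_info(n);print(n,i)
    cv2.imwrite(f"pics/{n}0.png",ctrl.camera(n)[:,:,::-1])
E
```

```text
pics
{'time_s': 0.0, 'q': array([-0.04301621,  0.46834497, -0.01163817,  1.60363614,  0.00600924,
        1.07138019, -0.05627277]), 'qvel': array([ 1.81800201e-04, -3.80935831e-04, -9.44987051e-05,  4.01754243e-04,
       -5.70875915e-05,  8.57776784e-04,  1.60422012e-03]), 'effort': array([-3.39112758e-04, -5.20573139e+01, -1.31628491e-02, -2.43752271e+01,
       -5.67366311e-02,  1.73054746e-02,  1.50106093e-04]), 'tool_pos': array([ 6.49379711e+02, -4.30317927e-02,  1.93456108e+02]), 'ee_rot': array([-5.71280243e-04,  7.07101025e-01,  7.07112006e-01, -6.52094380e-04]), 'force': array([-0.17436485,  0.04911176, -0.01066761]), 'torque': array([-0.00779666, -0.00188559, -0.00196778]), 'grasp_force': 0.0, 'finger_gap': 91.36752616384075}
scene {'fov_y': 51.2731340844764, 'cx': 318.46996706740015, 'cy': 230.07457280992824, 'cam_to_world': array([[ 3.30141788e-01,  7.55498951e-01, -5.65886680e-01,
         1.24828063e+03],
       [ 9.43866385e-01, -2.71252581e-01,  1.88516005e-01,
        -2.16922723e+02],
       [-1.10745787e-02, -5.96358426e-01, -8.02641876e-01,
         9.37305111e+
[... 280 characters left out ...]
      [-3.02836678e-01,  5.69150640e-01, -7.64432793e-01,
         7.51091987e+02],
       [-2.07025743e-02, -8.05836617e-01, -5.91775930e-01,
         7.07077300e+02],
       [ 0.00000000e+00,  0.00000000e+00,  0.00000000e+00,
         1.00000000e+00]])}
wrist {'fov_y': 70.81470755753563, 'cx': 318.85677825995776, 'cy': 243.67690391897946, 'cam_to_world': array([[ 9.99998215e-01, -4.75329082e-04, -1.82873694e-03,
         6.49367355e+02],
       [-9.13712917e-04, -9.68803836e-01, -2.47827142e-01,
         7.03512856e+01],
       [-1.65388791e-03,  2.47828370e-01, -9.68802541e-01,
         3.84528332e+02],
       [ 0.00000000e+00,  0.00000000e+00,  0.00000000e+00,
         1.00000000e+00]])}
```

View pics/scene0.png

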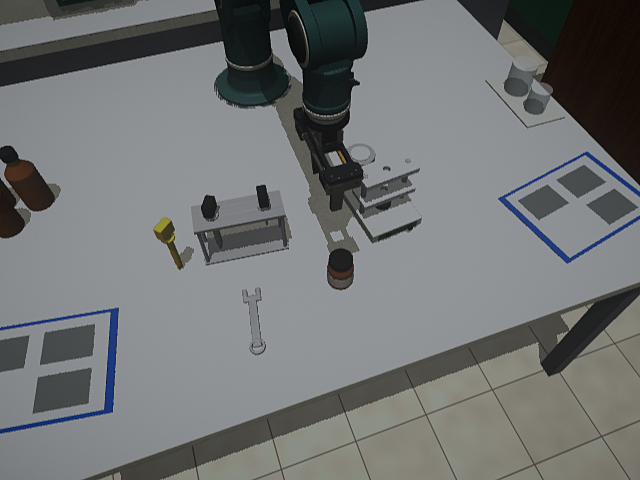

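View pics/side0.png

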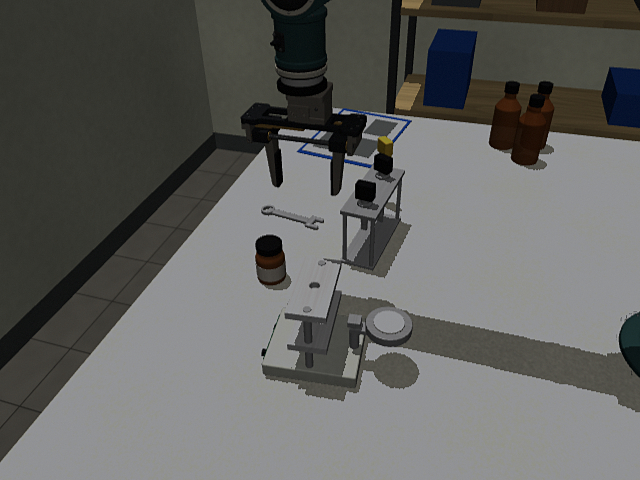

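Scene view: black knobs at (209,207) and (263,196) on the rack, and a yellow look-alike at (165,230). Side view: black knobs at (366,190) and (383,163), yellow at (385,145), and the upper hole at (314,285). I'll use a close crop to find which shaft is long.

Run:
```python
import cv2,numpy as np
a=cv2.imread("pics/scene0.png")[165:275,145:305];b=cv2.imread("pics/side0.png")[130:275,320:430]
a=cv2.resize(a,None,fx=2.9,fy=2.9,interpolation=2);b=cv2.resize(b,None,fx=3,fy=3,interpolation=2)
o=np.zeros((440,800,3),np.uint8);o[:a.shape[0],:a.shape[1]]=a;o[:b.shape[0],470:470+b.shape[1]]=b
o=np.clip(o*1.6,0,255).astype(np.uint8)
cv2.imwrite("pics/crop1.png",o)
```

```text
(no output)
```

View pics/crop1.png

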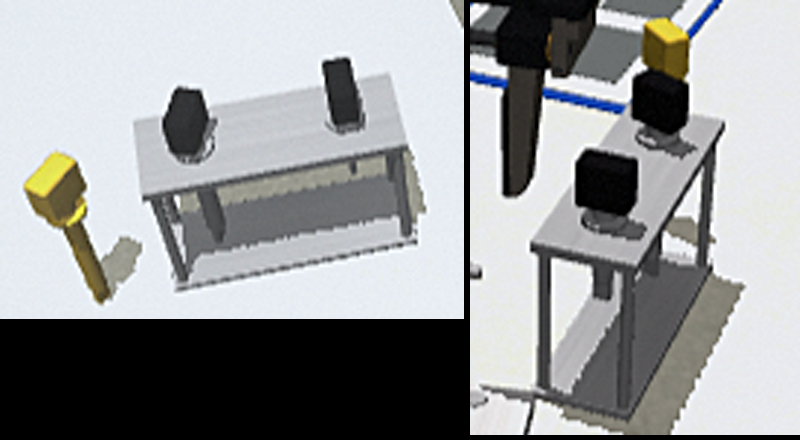

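View pics/wrist0.png

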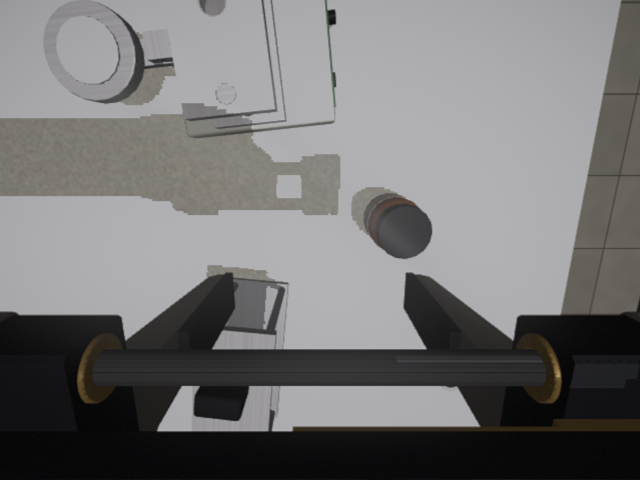

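Crop: in the scene view, the left knob's shaft (209,207) runs far down beneath the rack (to about (220,248)). The right knob's shaft shows only a short stub. So the long spindle is the left one, at lower y, and shows in the side view at (383,163). Now triangulating.

```bash
cat > h.py <<'E'
from workcell import ctrl
import cv2,numpy as np
def ray(info,u,v):
    f=240/np.tan(np.radians(info["fov_y"]/2));T=np.array(info["cam_to_world"])
    return T[:3,3],T[:3,:3]@np.array([(u-info["cx"])/f,(v-info["cy"])/f,1])
def onz(info,u,v,z):
    o,d=ray(info,u,v);return o+d*(z-o[2])/d[2]
def proj(info,p):
    f=240/np.tan(np.radians(info["fov_y"]/2));T=np.array(info["cam_to_world"])
    c=T[:3,:3].T@(np.array(p)-T[:3,3]);return np.array([info["cx"],info["cy"]])+f*c[:2]/c[2]
def tri(i1,p1,i2,p2):
    o1,d1=ray(i1,*p1);o2,d2=ray(i2,*p2)
    A=np.stack([d1,-d2],1);s=np.linalg.lstsq(A,o2-o1,rcond=None)[0]
    a,b=o1+d1*s[0],o2+d2*s[1];return (a+b)/2,np.linalg.norm(a-b)
def blobs(m,amin=15):
    n,l,st,c=cv2.connectedComponentsWithStats(m.astype(np.uint8))
    return [(c[k].round(1).tolist(),st[k].tolist()) for k in range(1,n) if st[k,4]>=amin]
E
python3 - <<'E'
from h import *
S=ctrl.camera_info("scene");D=ctrl.camera_info("side")
a=cv2.imread("pics/scene0.png");b=cv2.imread("pics/side0.png")
def knobs(im,x0,y0,x1,y1):
    m=np.zeros(im.shape[:2],bool);m[y0:y1,x0:x1]=(im.max(2)<45)[y0:y1,x0:x1];return blobs(m,40)
ka=knobs(a,195,175,280,222);kb=knobs(b,352,150,395,205);print(ka);print(kb)
for p in ka:
  for q in kb: print(p[0],q[0],tri(S,p[0],D,q[0]))
# hole + post tops guesses
for z,u,v in((150,314,285),(151,322,262),(151,307,310)): print(onz(D,u,v,z))
o=np.zeros((600,800,3),np.uint8)
c=cv2.resize(b[250:395,255:420],None,fx=4,fy=4,interpolation=2)[:600,:660];o[:c.shape[0],:c.shape[1]]=c
cv2.imwrite("pics/unit.png",np.clip(o*1.4,0,255).astype(np.uint8))
E
```

```text
[([262.3, 196.3], [256, 185, 13, 23, 212]), ([208.5, 206.6], [201, 196, 16, 23, 275])]
[([382.9, 163.6], [374, 152, 19, 24, 355]), ([364.9, 190.9], [355, 180, 21, 25, 407])]
[262.3, 196.3] [382.9, 163.6] (array([ 567.01794205, -127.85317749,  183.83735689]), np.float64(57.45606662165797))
[262.3, 196.3] [364.9, 190.9] (array([ 573.05925771, -113.06846066,  152.00786963]), np.float64(0.8021718588823045))
[208.5, 206.6] [382.9, 163.6] (array([ 562.68956207, -223.4844842 ,  152.19142992]), np.float64(0.6551471182828389))
[208.5, 206.6] [364.9, 190.9] (array([ 570.33558791, -207.51182706,  119.68081019]), np.float64(62.44626918741655))
[583.74141218 162.06779642 150.        ]
[588.02001144 107.96832084 151.        ]
[576.49478408 216.51028005 151.        ]
```

View pics/unit.png

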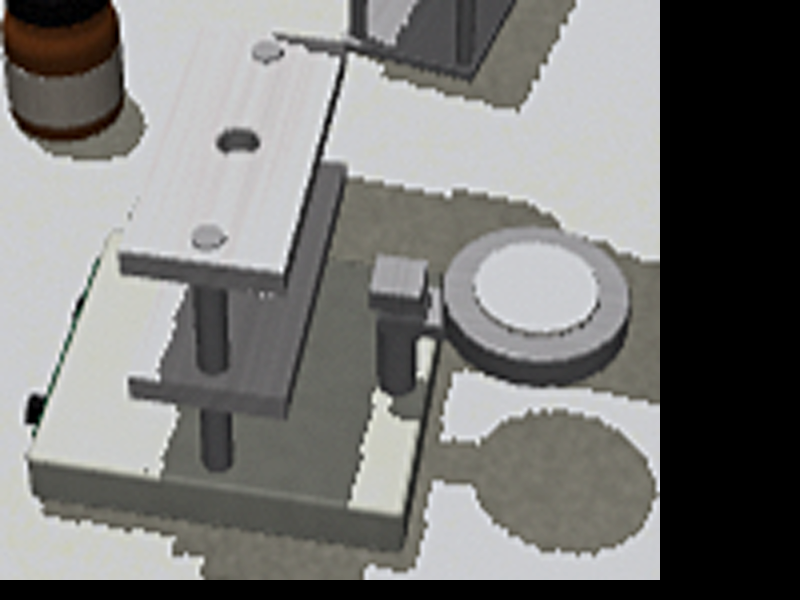

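Unit crop: hole at (314.5,285.3), post tops at (321.8,262.8) and (307,309.3). Both knobs triangulate to z≈152 (expected 154) and 111 mm apart (expected 110). The hole is at about (583,162), the unit is yawed about 6°, and the long knob is at (563,-223). Moving above it.

```bash
python3 -m pendant '1 0 0 -0.3 0; 1 -0.25 -0.15 -0.35 0; 1 -0.5 -0.3 -0.35 0; 1 -0.75 -0.45 -0.35 0; 1 -1 -0.58 -0.35 0'; python3 -m pendant '1 -0.25 0 0 0; 1 -0.49 0 0 0; 1 -0.49 0 0 0; 1 -0.49 0 0 0; 1 -0.49 0 0 0'
python3 - <<'E'
from h import *
W=ctrl.camera_info("wrist");im=ctrl.camera("wrist");print(ctrl.state()["tool_pos"],proj(W,(563,-223.5,171)))
cv2.imwrite("pics/w1.png",np.clip(im[:,:,::-1]*1.4,0,255).astype(np.uint8))
np.save("w1.npy",im);np.save("w1T.npy",W["cam_to_world"])
E
```

```text
time_s: 0.65
tool_pos: [561.6, -151.3, 246.8]
ee_rot: [-0.0, 0.707, 0.707, -0.0]
force: [0.1, -0.4, -0.2]
finger_gap: 91.7
grasp_force: 0.0
time_s: 1.15
tool_pos: [563.2, -221.9, 246.6]
ee_rot: [-0.001, 0.706, 0.708, 0.0]
force: [0.3, 0.4, 0.3]
finger_gap: 91.9
grasp_force: 0.0
[ 563.33956017 -221.63016811  246.69241443] [319.21474055 248.35498265]
```

View pics/w1.png

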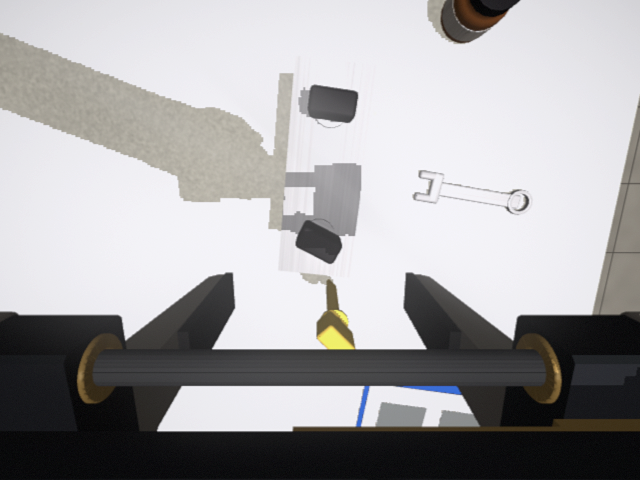

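Wrist view: long knob at (319,242), its long side tilted about 28° down-right. The short one is at (332,103) and the yellow look-alike is close by at (335,328). Measuring the angle and the yellow's clearance.

Run:
```python
from h import *
W=ctrl.camera_info("wrist");S=ctrl.camera_info("scene");D=ctrl.camera_info("side")
im=np.load("w1.npy");m=np.zeros((480,640),np.uint8);m[215:268,285:350]=(im.max(2)<60)[215:268,285:350]
m=cv2.morphologyEx(m,cv2.MORPH_OPEN,np.ones((3,3),np.uint8))
c=max(cv2.findContours(m,0,1)[0],key=cv2.contourArea);r=cv2.minAreaRect(c);print(r)
P=[onz(W,u,v,165)[:2] for u,v in cv2.boxPoints(r)];P=np.array(P);print(P.mean(0))
for k in range(2):
    e=P[k+1]-P[k];print(np.linalg.norm(e),np.degrees(np.arctan2(e[1],e[0])))
print("ctr z171",onz(W,*r[0],171),"z160",onz(W,*r[0],160))
a=cv2.imread("pics/scene0.png").astype(int);b=cv2.imread("pics/side0.png").astype(int)
y=lambda q:blobs((q[:,:,2]>q[:,:,0]+60)&(q[:,:,1]>q[:,:,0]+50),20)
print(y(a),y(b))
for p in y(a):
  for q in y(b): print(tri(S,p[0],D,q[0]))
```

```text
((318.7310791015625, 241.5635223388672), (43.82548522949219, 28.17723846435547), 27.89727020263672)
[ 562.7974204  -219.24974246]
23.822544044390508 62.0753924863602
36.37422036392588 -28.2309899582067
ctr z171 [ 562.72636929 -217.59344238  171.        ] z160 [ 562.72288292 -220.32224157  160.        ]
[([161.4, 224.8], [153, 218, 18, 15, 137]), ([171.1, 238.5], [168, 235, 7, 8, 22])] [([385.2, 139.8], [378, 136, 15, 9, 72])]
(array([ 579.26439067, -320.89629994,  155.33335524]), np.float64(1.3346414276009668))
(array([ 591.0109927 , -317.7680767 ,  143.68715233]), np.float64(33.80773305819105))
```

Knob: (563,-221), 36×24 mm as expected, yaw -28°. Yellow stands 100 mm away and is clear. Turning by -62° and half-closing the fingers.

```bash
python3 -m pendant '0.2 0 0 0 -0.25; 0.2 0 0 0 -0.5; 0.2 0 0 0 -0.75; 0.2 0 0 0 -1; 0.2 0 0 0 -1'; python3 -m pendant '0.2 0 0 0 -0.25; 0.2 0 0 0 -0.5; 0.2 0 0 0 -0.75; 0.2 0 0 0 -1; 0.2 0 0 0 -1.0'
python3 -m pendant '0.2 0 0 0 -0.06; 0.2 0 0 0 -0.06;0.2 0 0 0 -0.06;0.2 0 0 0 -0.06;0.2 0 0 0 -0.06'
python3 - <<'E'
from h import *
W=ctrl.camera_info("wrist");im=ctrl.camera("wrist");s=ctrl.state();print(s["tool_pos"],s["q"],s["ee_rot"])
from scipy.spatial.transform import Rotation as R
M=R.from_quat(np.roll(s["ee_rot"],-1)).as_matrix();print(M.round(3))
m=np.zeros((480,640),np.uint8);m[190:300,245:395]=(im.max(2)<60)[190:300,245:395]
m=cv2.morphologyEx(m,cv2.MORPH_OPEN,np.ones((3,3),np.uint8))
c=max(cv2.findContours(m,0,1)[0],key=cv2.contourArea);r=cv2.minAreaRect(c);print(r,onz(W,*r[0],160),onz(W,*r[0],171))
cv2.imwrite("pics/w2.png",np.clip(im[:,:,::-1]*1.4,0,255).astype(np.uint8))
E
```

```text
time_s: 1.7
tool_pos: [563.4, -221.9, 246.9]
ee_rot: [-0.0, 0.499, 0.867, 0.0]
force: [0.5, 0.6, -0.6]
finger_gap: 55.7
grasp_force: 0.0
time_s: 2.2
tool_pos: [563.2, -222.6, 246.9]
ee_rot: [0.0, 0.259, 0.966, 0.0]
force: [-0.8, 0.2, -0.2]
finger_gap: 55.3
grasp_force: 0.0
time_s: 2.7
tool_pos: [563.0, -223.5, 246.9]
ee_rot: [0.0, 0.244, 0.97, -0.0]
force: [1.1, 0.4, -0.2]
finger_gap: 55.0
grasp_force: 0.0
[ 562.99375256 -223.49821082  246.88932274] [ 0.40827802  0.35102917 -0.11033617  1.65386728  0.04178378  1.13898097
  1.36523062] [ 3.90116072e-06  2.43861422e-01  9.69810087e-01 -3.70946295e-05]
[[-0.881  0.473 -0.   ]
 [ 0.473  0.881 -0.   ]
 [-0.    -0.    -1.   ]]
((255.5, 286.5), (25.0, 21.0), 90.0) [ 571.84351306 -290.6989128   160.        ] [ 569.06463142 -286.69468692  171.        ]
```

View pics/w2.png

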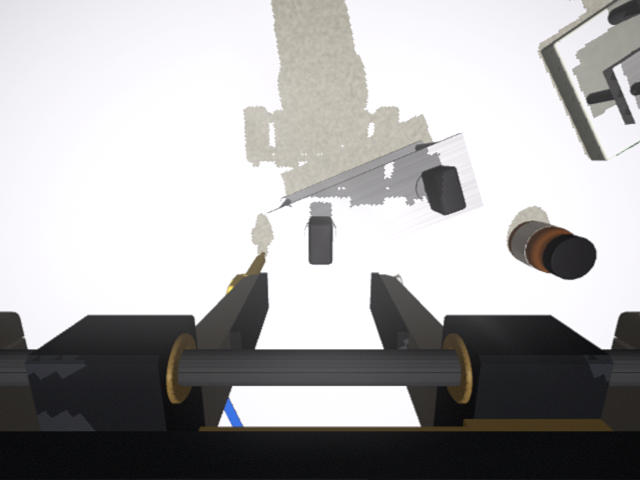

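Knob is centred between the fingers at (320,243) and square to them. Checking the shift along the tool axes.

Run:
```python
from h import *
W=ctrl.camera_info("wrist");s=ctrl.state();print(s["tool_pos"])
t=np.array([[-.881,.473],[.473,.881]])
for v,z in((243,171),(243,165)):
    p=onz(W,320,v,z);print(p,t@(p[:2]-s["tool_pos"][:2]))
```

```text
[ 562.99375256 -223.49821082  246.88932274]
[ 561.49253386 -220.91021047  171.        ] [2.54669784 1.56995186]
[ 562.83829564 -221.61477659  165.        ] [1.02782194 1.58577444]
```

```bash
python3 -m pendant '0.2 0.013 0.01 0.15 0; 0.2 0.013 0.01 0.35 0; 0.2 0.013 0.01 0.5 0; 0.2 0.013 0.01 0.6 0; 0.2 0.013 0.01 0.65 0' && python3 -m pendant '0.2 0 0 0 0; 0 0 0 0 0; -1 0 0 0 0; -1 0 0 0 0; -1 0 0 0 0' 30;python3 -m pendant '-1 0 0 0 0; -1 0 0 0 0; -1 0 0 0 0; -1 0 0 0 0; -1 0 0 0 0' 30
```

```text
time_s: 3.25
tool_pos: [561.4, -221.1, 148.0]
ee_rot: [-0.001, 0.244, 0.97, 0.0]
force: [-1.0, 0.6, 0.5]
finger_gap: 55.0
grasp_force: 0.0
time_s: 3.75
tool_pos: [562.3, -221.4, 150.1]
ee_rot: [0.001, 0.244, 0.97, -0.0]
force: [0.8, 0.7, -0.1]
finger_gap: 25.2
grasp_force: 0.0
time_s: 4.25
tool_pos: [562.1, -221.5, 149.7]
ee_rot: [0.0, 0.244, 0.97, -0.0]
force: [-0.6, -0.9, 4.4]
finger_gap: 17.8
grasp_force: 30.0
```

Gripped. Lifting clear: the tip must pass over the short spindle's knob (z=171).

```bash
python3 -m pendant '-1 0 0 -0.1 0; -1 0 0 -0.3 0; -1 0 0 -0.5 0; -1 0 0 -0.75 0; -1 0 0 -1 0' && python3 -m pendant '-1 0 0 -0.1 0; -1 0 0 -0.2 0; -1 0 0 -0.3 0; -1 0 0 -0.3 0; -1 0 0 -0.3 0'
python3 - <<'E'
from h import *
s=ctrl.state();print(s["tool_pos"],s["force"],s["finger_gap"])
a=ctrl.camera("scene")[120:270,150:450,::-1];b=ctrl.camera("side")[40:290,230:450,::-1]
o=np.zeros((600,800,3),np.uint8);a=cv2.resize(a,None,fx=1.5,fy=1.5);b=cv2.resize(b,None,fx=1.5,fy=1.5)
o[:a.shape[0],:a.shape[1]]=a;o[:b.shape[0],460:460+b.shape[1]]=b;cv2.imwrite("pics/lift.png",np.clip(o*1.4,0,255).astype(np.uint8))
E
```

```text
time_s: 4.75
tool_pos: [561.4, -220.7, 300.9]
ee_rot: [-0.001, 0.243, 0.97, 0.0]
force: [0.6, -0.2, -2.1]
finger_gap: 17.8
grasp_force: 30.0
time_s: 5.25
tool_pos: [561.7, -220.9, 344.1]
ee_rot: [-0.0, 0.243, 0.97, 0.0]
force: [0.0, 0.1, -2.7]
finger_gap: 18.1
grasp_force: 30.0
[ 561.74747866 -220.93366885  344.14723032] [ 0.03646769  0.09158355 -2.74048376] 18.096315863426984
```

View pics/lift.png

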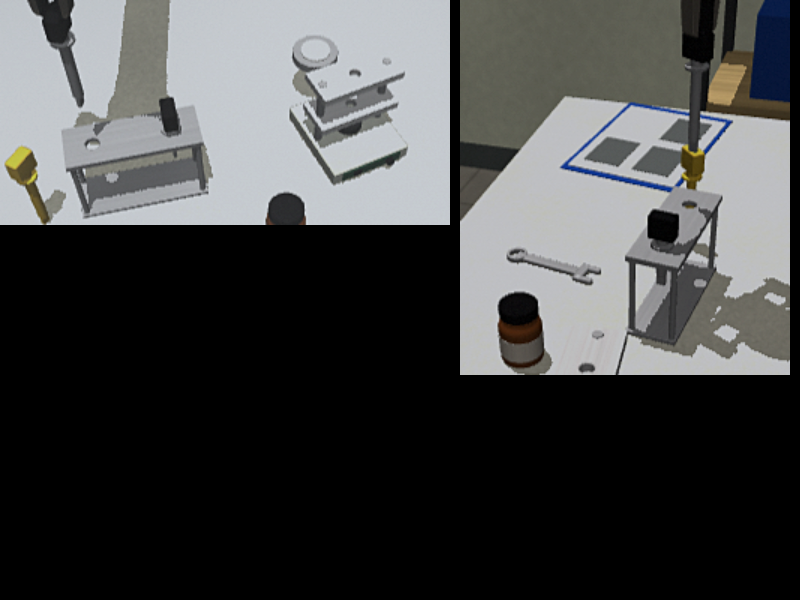

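Long spindle is held upright, the short one is still in the rack, and the unit is unobstructed (hole in scene at about (387,168)). Measuring the hole and post tops from both views.

```bash
cat >> h.py <<'E'
def hole(im,u,v,r=9,th=None):
    g=cv2.cvtColor(im,cv2.COLOR_RGB2GRAY).astype(float);w=g[v-r:v+r+1,u-r:u+r+1]
    if th is None: th=(np.percentile(w,75)+w.min())/2
    m=np.zeros(g.shape,bool);m[v-r:v+r+1,u-r:u+r+1]=w<th
    return [b for b in blobs(m,8)],th
E
python3 - <<'E'
from h import *
S=ctrl.camera_info("scene");D=ctrl.camera_info("side");a=ctrl.camera("scene");b=ctrl.camera("side")
np.save("a.npy",a);np.save("b.npy",b)
ha=hole(a,387,168);hb=hole(b,314,285);print(ha,hb)
g=cv2.cvtColor(a,cv2.COLOR_RGB2GRAY);print(g[161:177,377:398])
g=cv2.cvtColor(b,cv2.COLOR_RGB2GRAY);print(g[279:293,304:326])
for p in ha[0]:
  for q in hb[0]: print(p[0],q[0],tri(S,p[0],D,q[0]),onz(S,*p[0],150),onz(D,*q[0],150))
E
```

```text
([([386.4, 168.0], [383, 167, 8, 4, 20])], np.float64(89.5)) ([([314.1, 284.9], [309, 282, 11, 6, 50])], np.float64(81.0))
[[144 144 143 143 143 143 143 144 144 143 144 143 144 143 144 143 144 142
  144 144 143]
 [142 144 143 144 144 143 143 144 145 144 143 144 143 144 143 143 144 143
  143 144 143]
 [145 142 143 145 145 144 143 145 145 142 144 145 145 143 144 143 143 144
  143 142 143]
 [143 143 144 144 144 144 144 145 146 146 145 145 145 142 143 144 144 143
  144 145 143]
 [144 144 144 145 142 144 146 147 139 142 139 147 147 144 143 144 144 144
  143 144 144]
 [144 144 143 144 145 148 135 113  93 103 102 122 136 147 144 145 144 144
  144 144 144]
 [142 144 143 144 147 148  87  50  51  64  58  68  87 141 147 143 143 143
  143 144 144]
 [144 143 144 143 147 141  43  58  65  64  63  56  35 108 151 145 144 144
  143 144 143]
 [144 144 143 144 147 143  60  78  93  96  96  63  37  81 151 145 143 142
  144 142 145]
 [143 144 144 144 145 149 120 124 136 140 141 103  68 125 149 145 144 144
  143 143 143]
 [143 143 143 143 144 146 147 147 149 146 150 142 122 150 146 145 144 145
  143 143 143
[... 1246 characters left out ...]
 52  65 117 136 133
  136 135 133 134]
 [135 135 133 135 140 137 123  93 123 131 131 136 129 123 122 137 136 134
  137 134 132 135]
 [136 134 135 134 136 137 138 129 141 141 141 139 138 137 133 132 133 135
  135 135 135 135]
 [136 134 134 135 135 135 132 133 136 138 137 135 135 133 131 132 132 136
  136 134 134 136]
 [135 133 134 136 136 133 133 132 136 136 137 136 135 131 131 131 132 136
  134 131 136 135]
 [135 133 134 135 136 132 133 134 136 137 135 135 135 131 131 132 134 136
  135 132 134 135]]
[386.4, 168.0] [314.1, 284.9] (array([584.20727974, 161.19578535, 149.10971088]), np.float64(0.6901980199555264)) [585.31100587 160.91267546 150.        ] [583.66647704 161.81186309 150.        ]
```

Hole ≈ (584.3,161.3,149), which matches 150. Transit: 161 mm along tool x and 347 along tool y in three calls, ending above the hole.

```bash
python3 -m pendant '-1 0.05 0.1 0 0; -1 0.13 0.27 0 0; -1 0.21 0.45 0 0; -1 0.29 0.62 0 0; -1 0.36 0.77 0 0' && python3 -m pendant '-1 0.07 0.16 0 0; -1 0.14 0.31 0 0; -1 0.21 0.46 0 0; -1 0.29 0.62 0 0; -1 0.36 0.77 0 0' && python3 -m pendant '-1 0.09 0.2 0 0; -1 0.18 0.4 0 0; -1 0.27 0.6 0 0; -1 0.32 0.7 0 0; -1 0.35 0.77 0 0' &&  python3 -m pendant '-1 0 0 0.08 0.2; -1 0 0 0.15 0.4; -1 0 0 0.2 0.6; -1 0 0 0.2 0.8; -1 0 0 0.2 0.85'; python3 -m pendant '-1 0 0 0 0; -1 0 0 0 0; -1 0 0 0 0; -1 0 0 0 0; -1 0 0 0 0'
cat >> h.py <<'E'
def dump(n):
    s=ctrl.state();a=ctrl.camera("scene");b=ctrl.camera("side");np.save("a.npy",a);np.save("b.npy",b)
    a=cv2.resize(a[60:190,330:450,::-1],None,fx=3.3,fy=3.3,interpolation=2);b=cv2.resize(b[165:315,255:375,::-1],None,fx=3.3,fy=3.3,interpolation=2)
    o=np.zeros((500,800,3),np.uint8);o[:a.shape[0],:a.shape[1]]=a;o[:b.shape[0],400:400+b.shape[1]]=b
    cv2.imwrite(n,np.clip(o*1.5,0,255).astype(np.uint8));return s
E
python3 - <<'E'
from h import *
s=dump("pics/tip.png");print(s["tool_pos"],s["force"],s["q"].round(2))
S=ctrl.camera_info("scene");D=ctrl.camera_info("side")
t=s["tool_pos"];print(proj(S,t-[0,0,136]),proj(D,t-[0,0,136]),proj(S,(584.3,161.3,150)),proj(D,(584.3,161.3,150)))
E
```

```text
time_s: 5.95
tool_pos: [568.7, -90.6, 344.2]
ee_rot: [-0.0, 0.243, 0.97, 0.0]
force: [0.2, 0.1, -2.5]
finger_gap: 17.9
grasp_force: 30.0
time_s: 6.45
tool_pos: [575.2, 36.2, 344.2]
ee_rot: [-0.0, 0.243, 0.97, 0.0]
force: [-0.0, 0.8, -1.7]
finger_gap: 17.8
grasp_force: 30.0
time_s: 6.95
tool_pos: [583.5, 162.0, 344.2]
ee_rot: [-0.0, 0.242, 0.97, -0.0]
force: [0.9, -0.7, -1.4]
finger_gap: 17.8
grasp_force: 30.0
time_s: 7.45
tool_pos: [584.3, 158.7, 314.0]
ee_rot: [0.0, 0.453, 0.891, -0.001]
force: [0.4, 0.2, -2.4]
finger_gap: 18.1
grasp_force: 30.0
time_s: 7.95
tool_pos: [584.3, 159.8, 314.4]
ee_rot: [0.0, 0.452, 0.892, 0.0]
force: [-0.4, -0.3, -2.2]
finger_gap: 18.0
grasp_force: 30.0
[584.31136319 159.82720821 314.43156532] [-0.43787125 -0.29465377 -2.18285242] [-0.13  0.32 -0.24  1.56  0.08  1.28  0.25]
[387.05423735 158.43055438] [313.60954284 269.52634773] [386.37412609 167.63439118] [313.8047949  284.60234665]
```

View pics/tip.png

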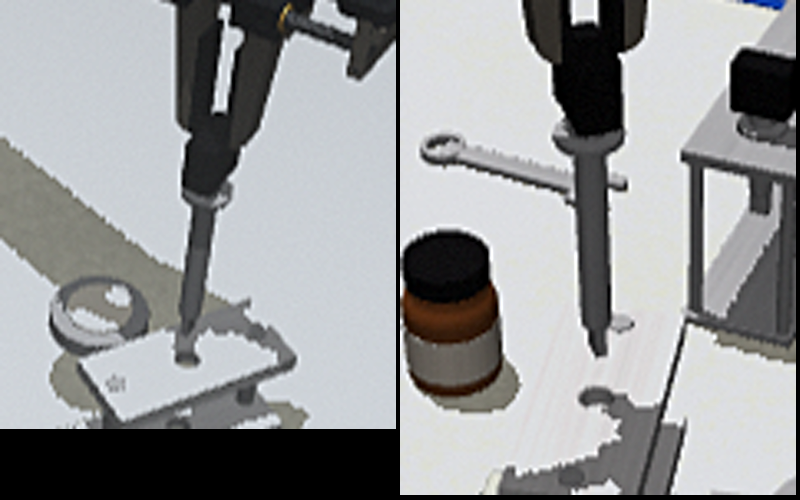

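Tip at about (385.8,161.5) in scene and (315.6,272.3) in side, standing above the hole. Fitting the shaft's midline in both views to get its lean and offset from the hole.

```bash
cat >> h.py <<'E'
def midline(im,r0,r1,p0,p1,hw=9):
    """shaft midpoints by dark run around the expected line p0->p1"""
    g=cv2.cvtColor(im,cv2.COLOR_RGB2GRAY).astype(float);out=[]
    for r in range(r0,r1):
        c=p0[0]+(p1[0]-p0[0])*(r-p0[1])/(p1[1]-p0[1]);x=np.arange(int(c)-hw,int(c)+hw+1);d=np.gradient(g[r,x])
        L=x<c;i=np.argmin(np.where(L,d,1e9));j=np.argmax(np.where(~L,d,-1e9))
        def sub(k):
            w=np.abs(d[max(0,k-1):k+2]);return (w*x[max(0,k-1):k+2]).sum()/w.sum()
        out.append((r,(sub(i)+sub(j))/2,sub(j)-sub(i)))
    return np.array(out)
E
python3 - <<'E'
from h import *
S=ctrl.camera_info("scene");D=ctrl.camera_info("side");a=np.load("a.npy");b=np.load("b.npy")
A=midline(a,124,154,(392.4,122),(387.6,157));B=midline(b,216,262,(308,212),(314.5,263))
pl=[]
for M,I in((A,S),(B,D)):
    print(M[::5].round(2).tolist());c=np.polyfit(M[:,0],M[:,1],1)
    k=np.abs(M[:,1]-np.polyval(c,M[:,0]))<0.7;c=np.polyfit(M[k,0],M[k,1],1);print(k.sum(),len(k),c)
    o,d1=ray(I,np.polyval(c,M[0,0]),M[0,0]);_,d2=ray(I,np.polyval(c,M[-1,0]),M[-1,0]);n=np.cross(d1,d2);n/=np.linalg.norm(n);pl.append((n,n@o))
d=np.cross(pl[0][0],pl[1][0]);d/=d[2]
print("axis slope",d)
for z in(285,178,150):
    print(z,np.linalg.solve([pl[0][0],pl[1][0],[0,0,1]],[pl[0][1],pl[1][1],z]))
print(ctrl.state()["tool_pos"])
E
```

```text
[[124.0, 391.3, 7.51], [129.0, 390.71, 7.26], [134.0, 389.93, 7.0], [139.0, 389.2, 7.24], [144.0, 388.53, 7.23], [149.0, 390.52, 12.37]]
28 30 [-1.41453007e-01  4.08876951e+02]
[[216.0, 312.14, 9.55], [221.0, 312.67, 10.56], [226.0, 311.12, 13.2], [231.0, 312.96, 10.02], [236.0, 313.13, 9.82], [241.0, 313.3, 9.69], [246.0, 313.51, 9.89], [251.0, 313.74, 9.7], [256.0, 313.77, 9.65], [261.0, 314.13, 9.37]]
31 46 [6.34653368e-02 2.97754265e+02]
axis slope [ 0.03088542 -0.01466021  1.        ]
285 [585.77291249 157.90110751 285.        ]
178 [582.46817225 159.46975014 178.        ]
150 [581.60338041 159.88023606 150.        ]
[584.2920336  159.88870103 314.38966148]
```

```bash
cat >> h.py <<'E'
def axis(a,b,ra,pa,rb,pb,v=True):
    S=ctrl.camera_info("scene");D=ctrl.camera_info("side");pl=[]
    for im,I,r,p in((a,S,ra,pa),(b,D,rb,pb)):
        M=midline(im,*r,*p);w=np.median(M[:,2]);M=M[np.abs(M[:,2]-w)<0.8]
        for _ in range(4):
            c=np.polyfit(M[:,0],M[:,1],1);e=np.abs(M[:,1]-np.polyval(c,M[:,0]));M=M[e<max(.25,2*np.median(e))]
        if v: print(len(M),"width",w.round(2),"rms",e.std().round(3),"rows",M[0,0],M[-1,0])
        _,d1=ray(I,np.polyval(c,M[0,0]),M[0,0]);o,d2=ray(I,np.polyval(c,M[-1,0]),M[-1,0]);n=np.cross(d1,d2);n/=np.linalg.norm(n);pl.append((n,n@o))
    return lambda z:np.linalg.solve([pl[0][0],pl[1][0],[0,0,1]],[pl[0][1],pl[1][1],z])
E
python3 - <<'E'
from h import *
S=ctrl.camera_info("scene");D=ctrl.camera_info("side");a=np.load("a.npy");b=np.load("b.npy")
f=axis(a,b,(124,147),((391.5,122),(387.6,157)),(214,262),((311.5,212),(314.3,263)))
print([f(z).round(2) for z in(285,178,150)]);print(tri(S,(385.8,161.5),D,(315.6,272.3)))
# rack leg check of verticality: near legs in side view crop (700,170)->(705,300) => full px
print([proj(D,(584.3,161.3,z)).round(1) for z in (285,178)],[proj(S,(584.3,161.3,z)).round(1) for z in (285,178)])
E
```

```text
23 width 7.24 rms 0.039 rows 124.0 146.0
44 width 9.84 rms 0.047 rows 214.0 261.0
[array([583.98, 158.91, 285.  ]), array([583.39, 158.94, 178.  ]), array([583.23, 158.95, 150.  ])]
(array([583.38092337, 157.17294847, 170.32495509]), np.float64(2.4060518585020225))
[array([311.2, 210.2]), array([313.3, 270.4])] [array([393.2, 119.2]), array([387.7, 158.4])]
```

Shaft is vertical within 0.005 rad at (583.4,158.9). The hole is at (584.3,161.3), so I shift (+1.0,+2.4), go down 20 mm and re-measure.

```bash
python3 -m pendant '-1 0.009 0.015 0.03 0; -1 0.009 0.015 0.06 0; -1 0.009 0.015 0.1 0; -1 0.009 0.015 0.13 0; -1 0.009 0.015 0.13 0'
python3 - <<'E'
from h import *
a=ctrl.camera("scene");b=ctrl.camera("side");s=ctrl.state();print(s["tool_pos"],s["force"])
S=ctrl.camera_info("scene");D=ctrl.camera_info("side");t=s["tool_pos"]
P=lambda I,z:proj(I,(584.3,161.3,z))
pa=(P(S,265),P(S,190));pb=(P(D,265),P(D,190))
f=axis(a,b,(int(pa[0][1])+2,int(pa[1][1])-4),pa,(int(pb[0][1])+2,int(pb[1][1])),pb)
print([f(z).round(2) for z in(265,180,150)])
E
```

```text
time_s: 8.55
tool_pos: [584.8, 162.1, 293.7]
ee_rot: [-0.001, 0.452, 0.892, -0.001]
force: [-1.6, -0.2, -1.8]
finger_gap: 18.2
grasp_force: 30.0
[585.27891894 162.31618152 294.71136659] [ 0.24863995  0.06914057 -1.89830083]
19 width 7.22 rms 0.044 rows 131.0 149.0
34 width 9.83 rms 0.034 rows 230.0 263.0
[array([584.91, 160.86, 265.  ]), array([584.3 , 160.64, 180.  ]), array([584.09, 160.56, 150.  ])]
```

```bash
python3 -m pendant '-1 0.003 0.002 0.02 0; -1 0.003 0.002 0.04 0; -1 0.003 0.002 0.06 0; -1 0.003 0.002 0.07 0; -1 0.003 0.002 0.08 0' 20 && python3 -m pendant '-1 0 0 0.01 0; -1 0 0 0.015 0; -1 0 0 0.02 0; -1 0 0 0.02 0; -1 0 0 0.02 0' 20;  python3 -c "
from workcell import ctrl
s=ctrl.state();print(s['force'],s['torque'])"
```

```text
time_s: 9.15
tool_pos: [585.2, 162.9, 282.7]
ee_rot: [-0.0, 0.452, 0.892, -0.0]
force: [0.0, 0.2, -2.4]
finger_gap: 18.2
grasp_force: 20.0
time_s: 9.65
tool_pos: [585.3, 162.9, 280.0]
ee_rot: [0.0, 0.452, 0.892, 0.0]
force: [-0.1, -0.2, -2.0]
finger_gap: 18.7
grasp_force: 20.0
[-0.07030891 -0.17764532 -2.04929292] [ 0.00799628 -0.03328932 -0.04309463]
```

No contact with the blade end inside. Continuing gently past the shoulder.

```bash
for i in 1; do python3 -m pendant '-1 0 0 0.015 0; -1 0 0 0.03 0; -1 0 0 0.045 0; -1 0 0 0.06 0; -1 0 0 0.06 0' 20; done; python3 -m pendant '-1 0 0 0.015 0; -1 0 0 0.03 0; -1 0 0 0.045 0; -1 0 0 0.06 0; -1 0 0 0.06 0' 20;  python3 -c "
from workcell import ctrl
s=ctrl.state();print(s['force'],s['torque'])"
```

```text
time_s: 10.15
tool_pos: [585.0, 162.8, 270.3]
ee_rot: [-0.0, 0.452, 0.892, -0.0]
force: [0.0, -0.6, -1.7]
finger_gap: 18.3
grasp_force: 20.0
time_s: 10.65
tool_pos: [585.1, 162.8, 261.4]
ee_rot: [-0.0, 0.452, 0.892, -0.0]
force: [0.1, 0.0, -1.7]
finger_gap: 18.4
grasp_force: 20.0
[ 0.09137253  0.02465112 -1.68475755] [ 0.02928889 -0.03810747  0.02073623]
```

```bash
python3 -m pendant '-1 0 0 0.04 0; -1 0 0 0.08 0; -1 0 0 0.12 0; -1 0 0 0.16 0; -1 0 0 0.18 0' 20
python3 - <<'E'
from h import *
a=ctrl.camera("scene");b=ctrl.camera("side");s=ctrl.state();print(s["tool_pos"],s["force"])
S=ctrl.camera_info("scene");D=ctrl.camera_info("side")
P=lambda I,z:proj(I,(584.3,161.3,z))
for z0,z1 in((205,152),):
    pa=(P(S,z0),P(S,z1));pb=(P(D,z0),P(D,z1))
    f=axis(a,b,(int(pa[0][1])+3,int(pa[1][1])-3),pa,(int(pb[0][1])+3,int(pb[1][1])-3),pb)
    print([f(z).round(2) for z in(205,150,95)])
E
```

```text
time_s: 11.15
tool_pos: [584.9, 162.8, 233.9]
ee_rot: [-0.0, 0.452, 0.892, -0.0]
force: [0.1, 1.3, -1.8]
finger_gap: 18.7
grasp_force: 20.0
[584.96601743 162.80644994 234.17228885] [-0.25597873 -0.3020283  -2.70803548]
7 width 7.43 rms 0.032 rows 153.0 159.0
20 width 9.47 rms 0.034 rows 260.0 279.0
[array([583.82, 163.64, 205.  ]), array([584.72, 159.84, 150.  ]), array([585.62, 156.05,  95.  ])]
```

Lateral forces are near zero (the short midline fit is unreliable, so I disregard it). Entering the lower plate slowly.

```bash
python3 -m pendant '-1 0 0 0.02 0; -1 0 0 0.04 0; -1 0 0 0.06 0; -1 0 0 0.07 0; -1 0 0 0.08 0' 20; python3 -m pendant '-1 0 0 0.01 0; -1 0 0 0.02 0; -1 0 0 0.03 0; -1 0 0 0.04 0; -1 0 0 0.04 0' 20
```

```text
time_s: 11.75
tool_pos: [585.3, 162.9, 222.7]
ee_rot: [0.0, 0.452, 0.892, -0.0]
force: [0.8, 0.8, -1.5]
finger_gap: 18.6
grasp_force: 20.0
time_s: 12.25
tool_pos: [585.2, 162.8, 216.6]
ee_rot: [-0.0, 0.452, 0.892, -0.0]
force: [-1.0, 0.8, -2.1]
finger_gap: 18.9
grasp_force: 20.0
```

```bash
python3 -m pendant '-1 0 0 0.01 0; -1 0 0 0.02 0; -1 0 0 0.03 0; -1 0 0 0.04 0; -1 0 0 0.04 0' 20; python3 -c "
from workcell import ctrl
s=ctrl.state();print(s['force'],s['torque'])"
```

```text
time_s: 12.75
tool_pos: [585.2, 162.8, 210.6]
ee_rot: [-0.0, 0.452, 0.892, -0.0]
force: [-0.1, -0.0, -2.8]
finger_gap: 18.3
grasp_force: 20.0
[-0.1037826 -0.0092622 -2.8382962] [ 0.03566942 -0.02886883  0.02190222]
```

```bash
python3 -m pendant '-1 0 0 0.01 0; -1 0 0 0.02 0; -1 0 0 0.03 0; -1 0 0 0.04 0; -1 0 0 0.05 0' 20; python3 -m pendant '-1 0 0 0.01 0; -1 0 0 0.02 0; -1 0 0 0.03 0; -1 0 0 0.04 0; -1 0 0 0.05 0' 20
```

```text
time_s: 13.25
tool_pos: [585.3, 162.9, 203.2]
ee_rot: [0.0, 0.452, 0.892, -0.0]
force: [-0.7, -0.5, -1.3]
finger_gap: 18.4
grasp_force: 20.0
time_s: 13.75
tool_pos: [585.3, 162.9, 195.7]
ee_rot: [-0.0, 0.452, 0.892, -0.0]
force: [-0.6, 0.6, -1.7]
finger_gap: 18.6
grasp_force: 20.0
```

```bash
python3 -m pendant '-1 0 0 0.007 0; -1 0 0 0.013 0; -1 0 0 0.02 0; -1 0 0 0.02 0; -1 0 0 0.02 0' 20; python3 -c "
from workcell import ctrl
s=ctrl.state();print(s['force'],s['torque'])"
```

```text
time_s: 14.25
tool_pos: [585.2, 162.9, 192.8]
ee_rot: [-0.0, 0.452, 0.892, -0.0]
force: [-0.5, -0.4, -1.3]
finger_gap: 18.6
grasp_force: 20.0
[-0.50467147 -0.35423824 -1.31092615] [-0.02418684  0.06040789  0.00654871]
```

Through both plates with no forces. Now feeling for the coupling in small steps at low grip.

```bash
python3 -m pendant '-1 0 0 0.005 0; -1 0 0 0.01 0; -1 0 0 0.015 0; -1 0 0 0.02 0; -1 0 0 0.02 0' 15|grep -E "pos|force:"; python3 -m pendant '-1 0 0 0.004 0; -1 0 0 0.008 0; -1 0 0 0.012 0; -1 0 0 0.012 0; -1 0 0 0.012 0' 15|grep -E "pos|force:"
```

```text
tool_pos: [585.2, 162.9, 189.7]
force: [-0.5, 0.7, -1.5]
grasp_force: 15.0
tool_pos: [585.3, 162.9, 188.0]
force: [-0.2, -0.3, -1.4]
grasp_force: 15.0
```

```bash
python3 -m pendant '-1 0 0 0.004 0; -1 0 0 0.008 0; -1 0 0 0.012 0; -1 0 0 0.012 0; -1 0 0 0.012 0' 15|grep -E "pos|force:"
```

```text
tool_pos: [585.3, 162.8, 186.3]
force: [-1.2, -0.5, -2.5]
grasp_force: 15.0
```

```bash
python3 -m pendant '-1 0 0 0.004 0; -1 0 0 0.008 0; -1 0 0 0.012 0; -1 0 0 0.012 0; -1 0 0 0.012 0' 15|grep -E "pos|force:"
```

```text
tool_pos: [585.6, 163.0, 185.9]
force: [-1.7, -1.9, 6.1]
grasp_force: 15.0
```

```bash
python3 -m pendant '-1 0 0 0.004 0; -1 0 0 0.008 0; -1 0 0 0.008 0; -1 0 0 0.008 0; -1 0 0 0.008 0' 15|grep -E "pos|force:"
```

```text
tool_pos: [585.7, 163.0, 185.7]
force: [-4.9, -2.2, 11.6]
grasp_force: 15.1
```

Contact at TCP z≈186 (flange ~11 mm up, as expected), with light pressure. Easing by 1 mm and sweeping counter-clockwise.

```bash
python3 -m pendant '-1 0 0 -0.006 -0.1; -1 0 0 -0.006 -0.25; -1 0 0 -0.006 -0.4; -1 0 0 -0.006 -0.55; -1 0 0 -0.006 -0.7' 15|grep -E "pos|rot|force:"; python3 -c "
from workcell import ctrl
s=ctrl.state();print(s['force'],s['torque'])"
```

```text
tool_pos: [586.0, 162.8, 185.8]
ee_rot: [0.001, 0.28, 0.96, 0.0]
force: [-2.2, -1.9, 6.6]
grasp_force: 15.1
[-2.2174667  -1.88370533  6.55356576] [-0.34724942  0.52086492  0.02054424]
```

```bash
python3 -m pendant '-1 0 0 0 -0.15; -1 0 0 0 -0.3; -1 0 0 0 -0.45; -1 0 0 0 -0.6; -1 0 0 0 -0.7' 15|grep -E "pos|rot|force:"; python3 -c "
from workcell import ctrl
s=ctrl.state();print(s['force'],s['torque'])"
```

```text
tool_pos: [586.1, 162.6, 185.8]
ee_rot: [0.001, 0.101, 0.995, 0.0]
force: [-2.1, -1.9, 7.2]
grasp_force: 15.1
[-2.09209865 -1.9072318   7.20904752] [-0.46659182  0.49174743 -0.03865451]
```

```bash
python3 -m pendant '-1 0 0 0 -0.15; -1 0 0 0 -0.3; -1 0 0 0 -0.45; -1 0 0 0 -0.6; -1 0 0 0 -0.7' 15|grep -E "pos|rot|force:"; python3 -c "
from workcell import ctrl
s=ctrl.state();print(s['force'],s['torque'])"
```

```text
tool_pos: [586.1, 162.5, 185.6]
ee_rot: [0.001, -0.082, 0.997, -0.0]
force: [-2.1, -2.1, 6.6]
grasp_force: 15.0
[-2.13142501 -2.13256408  6.55509542] [-0.41224751  0.48295069 -0.02109822]
```

```bash
python3 -m pendant '-1 0 0 0 -0.15; -1 0 0 0 -0.3; -1 0 0 0 -0.45; -1 0 0 0 -0.6; -1 0 0 0 -0.7' 15|grep -E "pos|rot|force:"; python3 -c "
from workcell import ctrl
s=ctrl.state();print(s['force'],s['torque'])"
```

```text
tool_pos: [586.0, 162.2, 185.4]
ee_rot: [0.001, -0.262, 0.965, -0.001]
force: [-1.0, -3.0, 5.7]
grasp_force: 15.0
[-1.04508077 -2.99532786  5.6807099 ] [-0.45791635  0.47268427  0.01622336]
```

```bash
python3 -m pendant '-1 0 0 0 -0.15; -1 0 0 0 -0.3; -1 0 0 0 -0.45; -1 0 0 0 -0.6; -1 0 0 0 -0.7' 15|grep -E "pos|rot|force:"; python3 -c "
from workcell import ctrl
s=ctrl.state();print(s['force'],s['torque'],s['q'].round(2))"
```

```text
tool_pos: [585.3, 162.6, 184.1]
ee_rot: [-0.0, -0.434, 0.901, -0.0]
force: [-0.2, 0.1, -0.5]
grasp_force: 15.0
[-0.15444895  0.08151998 -0.52657746] [ 0.00502835  0.15131615 -0.03487047] [ 0.14  0.49 -0.62  1.69  0.32  1.06  1.88]
```

Force vanished and z dropped: the blade fell in at yaw ≈ 45–51°. Pushing down in steps.

```bash
python3 -m pendant '-1 0 0 0.006 0; -1 0 0 0.012 0; -1 0 0 0.018 0; -1 0 0 0.024 0; -1 0 0 0.024 0' 15|grep -E "pos|force:"
```

```text
tool_pos: [585.1, 162.8, 180.3]
force: [-1.7, -1.4, -0.9]
grasp_force: 15.0
```

```bash
python3 -c "
from workcell import ctrl
s=ctrl.state();print(s['force'],s['torque'],s['tool_pos'])"
```

```text
[-1.66869891 -1.43371407 -0.92075735] [-0.03271452  0.16708426  0.006585  ] [585.12414524 162.81279352 180.30737248]
```

Free, and deeper than the coupling top allows otherwise. Continuing to the flange (TCP ≈ 174).

```bash
python3 -m pendant '-1 0 0 0.006 0; -1 0 0 0.012 0; -1 0 0 0.018 0; -1 0 0 0.024 0; -1 0 0 0.024 0' 15|grep -E "pos|force:"
```

```text
tool_pos: [585.2, 162.7, 176.8]
force: [-1.8, -1.4, -1.3]
grasp_force: 15.0
```

```bash
python3 -m pendant '-1 0 0 0.004 0; -1 0 0 0.008 0; -1 0 0 0.012 0; -1 0 0 0.012 0; -1 0 0 0.012 0' 15|grep -E "pos|force:"
```

```text
tool_pos: [585.2, 162.7, 175.2]
force: [-2.7, -2.8, -0.1]
grasp_force: 15.0
```

```bash
python3 -m pendant '-1 0 0 0.004 0; -1 0 0 0.008 0; -1 0 0 0.012 0; -1 0 0 0.012 0; -1 0 0 0.012 0' 15|grep -E "pos|force:"
```

```text
tool_pos: [585.5, 162.7, 174.9]
force: [-5.9, -4.1, 8.8]
grasp_force: 15.0
```

```bash
python3 -m pendant '-1 0 0 0.004 0; -1 0 0 0.008 0; -1 0 0 0.008 0; -1 0 0 0.008 0; -1 0 0 0.008 0' 15|grep -E "pos|force:"
```

```text
tool_pos: [585.7, 162.7, 174.7]
force: [-6.9, -5.6, 14.8]
grasp_force: 15.0
```

Flange contact at 175 (predicted 174.5): seated. Relieving the pressure, letting go, and rising.

```bash
python3 -m pendant '-1 0 0 -0.01 0; -1 0 0 -0.015 0; -0.3 0 0 -0.015 0; 0 0 0 -0.015 0; 0.1 0 0 -0.015 0' 10|grep -E "pos|gap|force:"; python3 -m pendant '0.2 0 0 -0.015 0; 0.2 0 0 -0.1 0; 0.2 0 0 -0.3 0; 0.2 0 0 -0.6 0; 0.2 0 0 -0.8 0'|grep -E "pos|gap|force:"
python3 - <<'E'
from h import *
a=ctrl.camera("scene");b=ctrl.camera("side");S=ctrl.camera_info("scene");D=ctrl.camera_info("side")
def kn(im,I):
    u,v=proj(I,(584.3,161.3,179)).astype(int);m=np.zeros((480,640),bool);m[v-16:v+17,u-16:u+17]=(im.max(2)<45)[v-16:v+17,u-16:u+17];return blobs(m,40)
ka,kb=kn(a,S),kn(b,D);print(ka,kb)
for p in ka:
  for q in kb: print(tri(S,p[0],D,q[0]))
a=cv2.resize(a[110:230,330:450,::-1],None,fx=3.3,fy=3.3,interpolation=2);b=cv2.resize(b[225:375,255:375,::-1],None,fx=3.3,fy=3.3,interpolation=2)
o=np.zeros((500,800,3),np.uint8);o[:a.shape[0],:a.shape[1]]=a;o[:b.shape[0],400:400+b.shape[1]]=b
cv2.imwrite("pics/end.png",np.clip(o*1.5,0,255).astype(np.uint8))
E
```

```text
tool_pos: [585.5, 163.5, 174.3]
force: [-0.5, 0.3, 0.7]
finger_gap: 41.0
grasp_force: 0.0
tool_pos: [586.0, 163.7, 298.4]
force: [-0.5, 0.1, 0.4]
finger_gap: 55.1
grasp_force: 0.0
[([388.0, 158.9], [379, 149, 19, 21, 298])] [([313.1, 270.7], [300, 256, 27, 30, 622])]
(array([584.86936807, 161.59093485, 177.24941611]), np.float64(0.6769272461440692))
```

View pics/end.png

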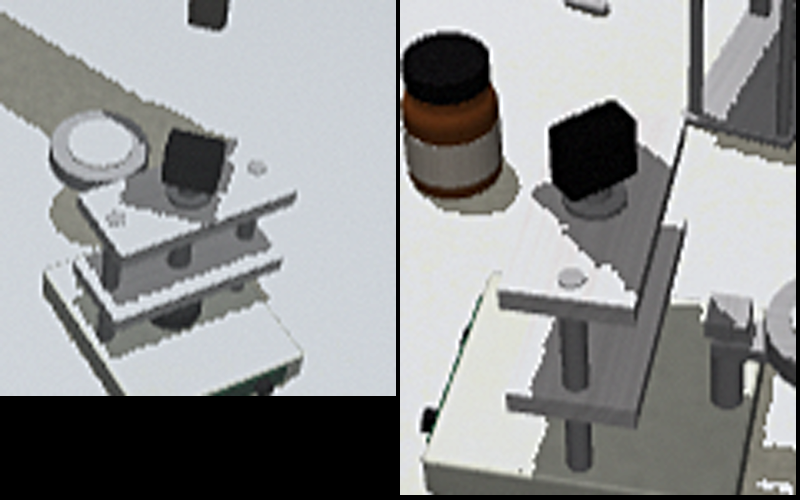

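The spindle stands upright with its flange flush on the upper plate (scene (388,159), side (313,271)). The knob centre is at z=177; the seated value is 179, and the rack knobs read about 2 mm low the same way. The gripper is clear.

```bash
python3 -c "
from workcell import ctrl
print(ctrl.sign_off())"
```

```text
the job is handed in; nothing more can be done
None
```

The long spindle is through both bearing plates, its blade is in the coupling slot, the flange is flush on the upper plate, the gripper is clear, and the job is handed in; no pass/fail result came back.

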